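# Let the small balls out of the tipping pan past a held card

### The arm

A 6-joint arm with a two-finger parallel gripper is mounted at the origin on the work surface. World frame = base frame: x ahead of the robot, y to its left, z up, the work surface at z = 0. Lengths are in mm, angles in rad, forces in N, time in s.
With the tool pointing down it reaches from about 275 to 1000 mm from the base axis. Payload 8.4 kg.
Tool frame: the origin (TCP) lies midway between the tips of the shut fingers; the grasp point (between the pads) lies 19 mm behind it; z points along the fingers, y is the direction in which the jaws open and shut (so a half turn about z gives the same grasp; the last joint's range is limited). The gripper opens to 85 mm and grips with 20 to 120 N. Pads are 22 mm wide; open, the fingers measure 114 mm over their backs; the gripper's body (76 mm by 85 mm) begins 54 mm behind the grasp point. The pads swing forward as they close: fully open they stand 13 mm farther back than shut.
Start: joints at [1.21, 0.353, 1.633, -0, 1.155, -0.002], TCP at [219.468, 585.202, 203.081] pointing down, gripper open.
Joint ranges: [-2.63, 2.63], [-0.92, 2.1], [0.06, 2.66], [-1.3, 4.44], [0, 2.69], [-3.02, 3.02]. Speed limits (rad/s): [2.22, 2.22, 2.79, 3.14, 3.14, 3.14].

### API

Orientations are given as [roll, pitch, yaw] about the fixed x, y, z axes, in that order (R = Rz(yaw) Ry(pitch) Rx(roll)).
In Python, from rig import * gives the robot as it stands.
- The arm moves only by the tool play_rows, never from a script. Its argument "moves" is a list of rows, each a list of 3 entries, a list of its own where there are three numbers: the shift along the tool's x, y, z in m, then the turn, a rotation vector about the tool's x, y, z in rad, then the opening in per cent of the stroke, from 0 (shut) to 100 (fully open). In form: [[[x, y, z], [rx, ry, rz], fingers], ...]. A call has 1 to 20 rows; each row shifts and turns the commanded pose from where the row before left it, along the tool's axes as they then stand; what a row does not reach is not made up. A row lasts 1/10 s, in which the tool goes at most 50 mm and 8.59 degrees, less where a joint would pass 70% of its speed; a pose out of reach is approached as far as the arm can. A call is refused whole if a number of a shift passes 0.05 or a number of a turn 0.15, either way. A call with a gripper value outside its range is refused whole. The fingers move at their own pace and stop on an object; "squeeze" is the grip in N (left out, the last holds). Time passes only in rows, so rows that do not move let the fingers close. It gives the time, the measured TCP pose, the force and the opening at its end, in the units of the state.
- sense(): the state, without advancing time (a new reading comes with each control period).
- grab_frame(name): name is "scene" or "top" or "wrist"; returns a dict with "pixels" (480x640x3 uint8, red, green, blue), "intrinsics" (3x3 intrinsics, pixels), "distortion" ([k1, k2, p1, p2, k3] as OpenCV has them; the pictures are not rectified), "R" (3x3) and "t" (3): a world point X has camera coordinates R X + t. Camera axes: x right, y down, z forward; pixel columns grow to the right and rows downward; lengths in mm; the calibration is good to about 2 mm. A picture is of the moment at which its call begins. There is no depth.
- sign_off(): hands the job in, once; it reports no verdict.
The state is a dict: "clock": time; "qpos": joint angles; "qvel": joint speeds; "joint_efforts": joint torques, N m; "eef_pos": TCP position; "tcp_rot": TCP orientation; "contact_force": force on the tool from outside, world axes, zero at the start; "wrist_torque": the same for the moment, N m; "opening": opening from 0.0 (shut) to 1.0 (fully open).
Only numpy, scipy, OpenCV 4.12 (cv2) and the standard library are available. Lean on these libraries where they do the work, as an engineer would, in place of code of your own. Each camera call takes 0.05 s, during which the arm holds its last target. There are 200 camera calls.

### The job

Take the middle-length standing card and stand it square across the tipping pan's open mouth, so that it holds back the two large balls and leaves a gap only at the end where the round steel dish is. Only then press the card down to tip the pan, and keep it there until both small balls have rolled out through the gap into the dish; the large balls stay in the pan and none may fall on the bench. Then stand the card upright on the bench again and leave it, with the pan sprung back.

Things in the scene. Friction and masses are not known exactly. Their poses are not given: they have to be found in the camera images.
- card_mid (a point): Centre (50 mm above the underside) of the middle-length one of three free-standing cards (45, 90, 170 mm long; this is 90): grey plastic plate 8 mm thick in an aluminium foot bar 20 x 20 mm, 100 mm high in all, 0.16 kg, stands by itself. x across its thickness, y along its length, z up; both faces alike. Pinch the plate from above across its thickness, some 30 mm above this point.
- pan_mouth (a point): Midline point on the aluminium tipping pan's floor, turning with it: x along the floor out of the open mouth, y left, z up. Floor from x = -140 mm (back wall) to +40 (open edge), y = -75 to 75, side walls 30 mm high. Hinge axis along y at x = -85, 90 mm above the bench, between 104 mm posts 198 mm apart (outside). Stand the card here, square to x, its centre 16 mm along y away from the dish's side.
- pan (a joint): Tip of the pan, rad: 0 at rest (a spring holds its mouth 0.07 rad above level), grows as the mouth goes down, stop at 0.35. Pressing the floor at pan_mouth down takes about 4 to 8 N, 20 mm for 0.28 rad; it springs back when freed. The balls roll straight along x when the mouth is below level; 0.25 to 0.33 works well.
- small_a_center (a point): Centre of one of two small steel balls, 20 mm in diameter, 33 g. They lie one behind the other at the pan's back wall, 49 to 61 mm from the pan's midline on the dish's side.
- small_b_center (a point): Centre of the other of two small steel balls, 20 mm in diameter, 33 g. They lie one behind the other at the pan's back wall, 49 to 61 mm from the pan's midline on the dish's side.
- large_a_center (a point): Centre of one of two large steel balls, 30 mm in diameter, 110 g, that must stay in the pan. It lies at the pan's back wall, within 5 mm of the midline.
- large_b_center (a point): Centre of the other of two large steel balls, 30 mm in diameter, 110 g, that must stay in the pan. It lies at the pan's back wall, 45 to 65 mm from the midline on the side away from the dish.
- dish: Round open steel dish fixed on the bench, 92 mm across the rim, 40 mm high; origin at the centre of its underside. It stands under the pan's open edge below the left or the right end of the mouth (75 mm beyond pan_mouth along its x, 55 mm to one side); a white square rack of blue-capped tubes is below the other end.
Mind the look-alikes: they are no part of the job. What is shaped like the part that bears card_mid but purple is not meant. Leave any purple look-alike of the dish alone.

How it is judged:
By the outcome, as a careful person would: the job done as asked, in the order asked, and still so for the second after the job is handed in, with the robot touching nothing.
It also fails if it takes over 54 s, if anything falls off the work surface, if the arm or the gripper's body presses on something with over 40 N, if the wrist force passes 120 N, or if a joint passes its speed limit or range.

## Working session

There is one attempt and no reset: what is moved stays moved. The work goes in short steps, Python scripts to look and compute and a tool call to move; the robot and the scene stay as the last step left them, time stands still between calls to the robot, and variables do not carry over. Pictures are saved under pics/ and viewed, about 8 in all and at most 12, crops included, and the job is handed in when it is done.

Besides the shell and the picture viewer there is one more tool, called after "Call:" as name(argument=value, ...), one argument or row to a line, values as JSON. play_rows: Moves the arm, as the interface text tells. Its arguments: {"type":"object","properties":{"moves":{"type":"array"},"squeeze":{"type":"number"}},"required":["moves"]}

```bash
mkdir -p pics
python3 - <<'E'
from rig import *
import cv2
for n in("scene","top"):
    f=grab_frame(n); cv2.imwrite(f"pics/{n}0.png",f["pixels"][:,:,::-1])
    import numpy as np
    print(n,f["intrinsics"],f["distortion"],f["R"],f["t"])
s=sense();print(s)
E
```

```text
scene [[442.11926595   0.         316.6320424 ]
 [  0.         442.11926595 246.1580872 ]
 [  0.           0.           1.        ]] [0.0295363 0.        0.        0.        0.       ] [[ 0.22480846  0.97431526  0.01307444]
 [ 0.7163608  -0.15616399 -0.68002942]
 [-0.66052128  0.16224238 -0.73306824]] [ -50.01992355 -343.73855035 1212.93598162]
top [[541.76270115   0.         323.37294826]
 [  0.         541.76270115 242.25368103]
 [  0.           0.           1.        ]] [-0.08429155  0.          0.          0.          0.        ] [[ 0.01502858 -0.99988527 -0.00189221]
 [-0.99725048 -0.01485159 -0.07260107]
 [ 0.07256464  0.0029781  -0.99735927]] [ -99.33697562  579.03482543 1019.97245512]
{'clock': 0.1, 'qpos': array([ 1.20963217e+00,  3.53568381e-01,  1.63406186e+00, -5.53796544e-05,
        1.15520922e+00, -2.41691626e-03]), 'qvel': array([-6.32315020e-04, -1.34529157e-03, -4.08279985e-03, -3.16852181e-05,
        6.36051168e-04, -1.86809524e-04]), 'joint_efforts': array([ 1.40549564e-03, -6.06355548e+01, -3.42819214e+01, -8.99214774e-05,
        3.98934368e-03,  1.49771438e-05]), 'eef_pos': array([219.30112521, 584.76425957, 202.44244744]), 'tcp_rot': array([-3.14034572e+00,  4.76242114e-05,  2.78286783e+00]), 'contact_force': array([ 0.09854108, -0.52035994,  0.57755029]), 'wrist_torque': array([-0.00293193,  0.01636303, -0.00710308]), 'opening': 1.0018360144171696}
```

View pics/top0.png

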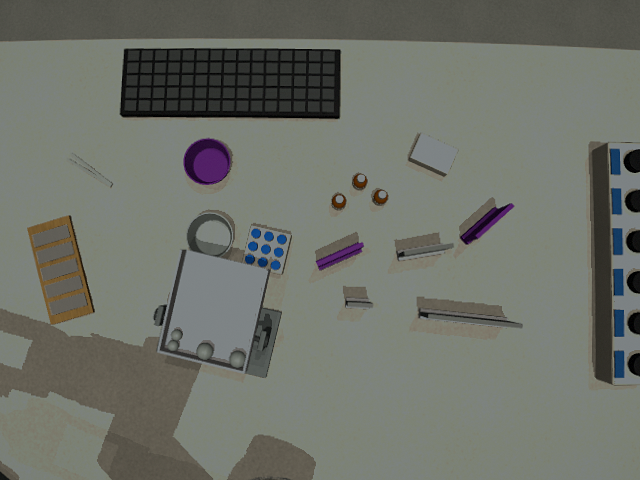

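View pics/scene0.png

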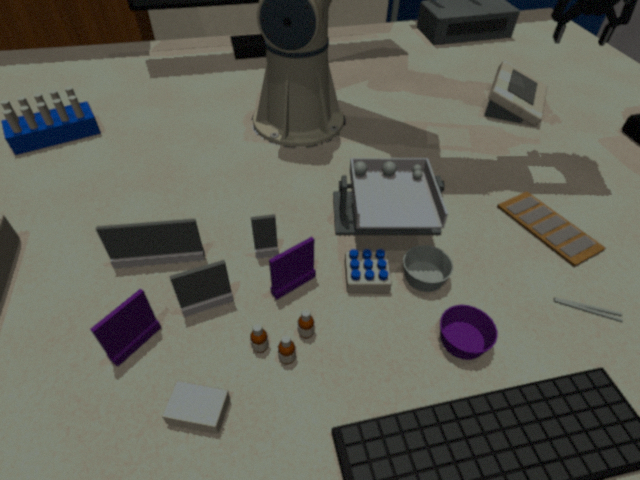

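The top picture shows the grey 90 mm card at about (424,248) and the pan at (160-270, 250-375). The dish is at (211,235), on the +y side, and the rack at (268,247). Next I'll enlarge those areas.

```bash
cat > h.py <<'E'
from rig import *
import numpy as np, cv2
def ray(f,uv,z):
    "world points at height z for pixels uv"
    uv=np.asarray(uv,float).reshape(-1,1,2)
    p=cv2.undistortPoints(uv,f["intrinsics"],np.array(f["distortion"]))[:,0]
    R=np.array(f["R"]);t=np.array(f["t"]);c=-R.T@t
    d=np.c_[p,np.ones(len(p))]@R
    z=np.broadcast_to(z,len(p))
    return c+d*((z-c[2])/d[:,2])[:,None]
def proj(f,X):
    R=np.array(f["R"]);return cv2.projectPoints(np.asarray(X,float).reshape(-1,3),cv2.Rodrigues(R)[0],np.array(f["t"]),f["intrinsics"],np.array(f["distortion"]))[0][:,0]
E
python3 - <<'E'
import cv2,numpy as np
a=cv2.imread("pics/top0.png")
c=np.zeros((600,800,3),np.uint8)
p=cv2.resize(a[200:385,150:290],None,fx=3.2,fy=3.2,interpolation=cv2.INTER_CUBIC);c[:p.shape[0],:p.shape[1]]=p
q=cv2.resize(a[225:270,390:460],None,fx=5,fy=5,interpolation=cv2.INTER_CUBIC);c[:225,450:800]=q
cv2.imwrite("pics/c1.png",np.clip(c*1.6,0,255).astype(np.uint8))
E
```

```text
(no output)
```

View pics/c1.png

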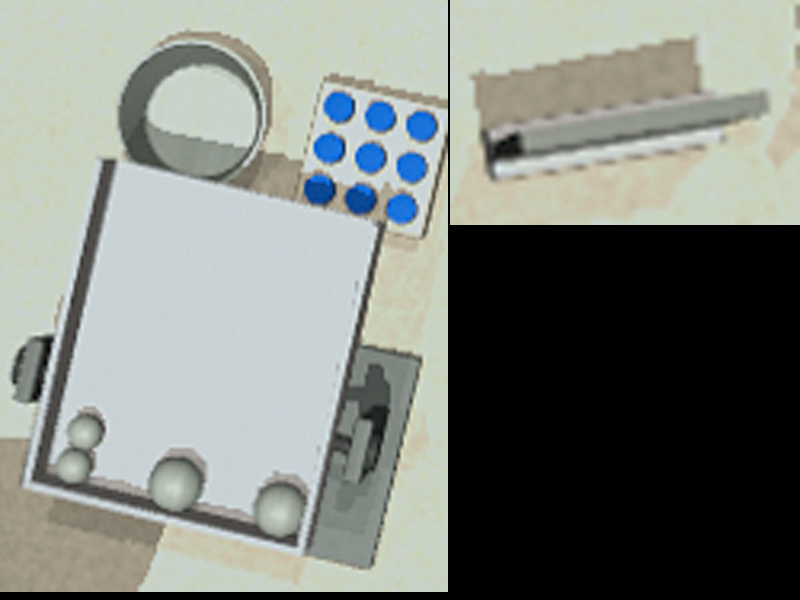

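The crops show the card's plate top running from (404,253) to (454,245) in the full picture. The pan's mouth edge runs from crop (118,162) to (382,225), with the back corners at (27,485) and (303,550).

Run:
```python
from h import *
f=grab_frame("top")
P=lambda l:[(150+x/3.2,200+y/3.2) for x,y in l]
C=lambda l:[(390+(x-450)/5,225+y/5) for x,y in l]
c=ray(f,C([(522,142),(768,102)]),100);print("card top",c,np.linalg.norm(c[1]-c[0]),c.mean(0),np.degrees(np.arctan2(*(c[1]-c[0])[[1,0]])))
c=ray(f,C([(497,178),(724,138)]),0);print("foot",c,np.linalg.norm(c[1]-c[0]))
m=ray(f,P([(118,162),(382,225)]),98);print("mouth",m,np.linalg.norm(m[1]-m[0]))
for z in(98,128):
  b=ray(f,P([(27,485),(303,550),(100,160),(383,225)]),z);print(z,b,np.linalg.norm(b[1]-b[0]),np.linalg.norm(b[3]-b[1]),np.linalg.norm(b[2]-b[0]))
print("dish",ray(f,P([(120,110),(268,110),(193,35),(193,182)]),40))
print("balls",ray(f,P([(86,431),(74,465),(175,484),(280,510)]),[95,95,100,100]))
g=grab_frame("wrist");print(g["R"],g["t"],g["intrinsics"])
```

```text
card top [[ 557.00837139 -235.03232962  100.        ]
 [ 572.53925933 -323.0598454   100.        ]] 89.38709087729832 [ 564.77381536 -279.04608751  100.        ] -79.99415347770481
foot [[ 548.17986462 -240.00605881    0.        ]
 [ 565.15131268 -329.489423      0.        ]] 91.078551342795
mouth [[556.21736448 152.82039408  98.        ]
 [523.51249647   4.15497361  98.        ]] 152.2202865464432
98 [[376.07060273 198.77390929  98.        ]
 [344.02669643  44.16940281  98.        ]
 [557.17759729 163.03301499  98.        ]
 [523.52130602   3.59954336  98.        ]] 157.89035864738716 184.02235834019817 184.59998647587227
128 [[380.09246792 189.64285685 128.        ]
 [349.04875685  39.86406315 128.        ]
 [555.5465203  155.01755286 128.        ]
 [522.94075206   0.56052182 128.        ]] 152.96208366499837 178.27841809851716 178.83801656908344
dish [[590.22904354 167.53280379  40.        ]
 [591.49697133  79.1542834   40.        ]
 [635.59590408 125.2462883   40.        ]
 [548.17979778 122.55347637  40.        ]]
balls [[406.35535099 167.19249946  95.        ]
 [387.39565338 173.45517503  95.        ]
 [378.90480017 115.46353142 100.        ]
 [365.9516829   57.0058132  100.        ]]
[[ 3.52327912e-01  9.35876518e-01 -4.29909808e-04]
 [ 9.01135322e-01 -3.39124880e-01  2.70091552e-01]
 [ 2.52626549e-01 -9.55481997e-02 -9.62834549e-01]] [-624.93774784  -34.1674659   378.22719935] [[368.97961518   0.         315.77832671]
 [  0.         368.97961518 242.76638212]
 [  0.           0.           1.        ]]
```

Call:
play_rows(
  moves=[
    [[0, 0, 0], [0, 0, 0.13], 100],
    [[0, 0, 0], [0, 0, 0.13], 100],
    [[0, 0, 0], [0, 0, 0.13], 100],
    [[0, 0, 0], [0, 0, 0.13], 100],
    [[0, 0, 0], [0, 0, 0.13], 100],
    [[0, 0, 0], [0, 0, 0.13], 100],
    [[0, 0, 0], [0, 0, 0.13], 100],
    [[0, 0, 0], [0, 0, 0.13], 100],
    [[-0.0415, 0.0087, 0], [0, 0, 0], 100],
    [[-0.0415, 0.0087, 0], [0, 0, 0], 100],
    [[-0.0415, 0.0087, 0], [0, 0, 0], 100],
    [[-0.0415, 0.0087, 0], [0, 0, 0], 100],
    [[-0.0415, 0.0087, 0], [0, 0, 0], 100],
    [[-0.0415, 0.0087, 0], [0, 0, 0], 100],
    [[-0.0415, 0.0087, 0], [0, 0, 0], 100],
    [[-0.0415, 0.0087, 0], [0, 0, 0], 100],
    [[-0.0415, 0.0087, 0], [0, 0, 0], 100],
    [[-0.0415, 0.0087, 0], [0, 0, 0], 100],
    [[-0.0415, 0.0087, 0], [0, 0, 0], 100],
    [[-0.0415, 0.0087, 0], [0, 0, 0], 100],
  ],
)

```text
clock: 2.2
eef_pos: [407.9, 110.8, 203.3]
tcp_rot: [3.141, -0.0, 1.743]
contact_force: [1.3, 0.8, -0.9]
opening: 1.002
```

Call:
play_rows(
  moves=[
    [[-0.0415, 0.0087, 0], [0, 0, 0], 100],
    [[-0.0415, 0.0087, 0], [0, 0, 0], 100],
    [[-0.0415, 0.0087, 0], [0, 0, 0], 100],
    [[-0.0415, 0.0087, 0], [0, 0, 0], 100],
    [[-0.0415, 0.0087, 0], [0, 0, 0], 100],
    [[-0.0415, 0.0087, 0], [0, 0, 0], 100],
    [[-0.0415, 0.0087, 0], [0, 0, 0], 100],
    [[-0.0415, 0.0087, 0], [0, 0, 0], 100],
    [[-0.0415, 0.0087, 0], [0, 0, 0], 100],
    [[-0.0415, 0.0087, 0], [0, 0, 0], 100],
    [[0, 0, 0], [0, 0, 0], 100],
    [[0, 0, 0], [0, 0, 0], 100],
  ],
)

```text
clock: 3.4
eef_pos: [564.0, -282.1, 202.4]
tcp_rot: [-3.141, -0.001, 1.741]
contact_force: [-1.1, 1.0, -0.1]
opening: 1.002
```

Run:
```python
from h import *
s=sense();print(s["clock"],s["eef_pos"],s["tcp_rot"],s["qpos"])
f=grab_frame("wrist");cv2.imwrite("pics/w1.png",f["pixels"][:,:,::-1])
np.savez("w1.npz",**{k:np.array(f[k]) for k in f})
print(proj(f,[[557,-235,100],[572.5,-323,100]]))
```

```text
3.4 [ 563.96215172 -282.09567577  202.37325732] [-3.14070217e+00 -9.22231439e-04  1.74124403e+00] [-4.66313633e-01  3.62951430e-01  1.62048149e+00  2.31319112e-04
  1.15942407e+00 -6.36854376e-01]
[[317.19520472 169.91386366]
 [317.66431612 284.29883228]]
```

View pics/w1.png

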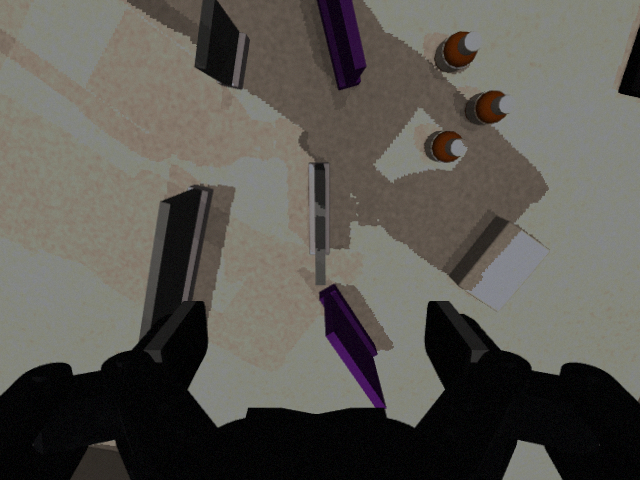

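The wrist picture shows the plate top from (321,163) to (320,285), nearly midway between the open jaws. The purple card starts at (328,288), and the 170 mm card is at the left.

Run:
```python
from h import *
f=dict(np.load("w1.npz"))
c=ray(f,[(321,163),(320.5,285)],100);m=c.mean(0);print(c,np.linalg.norm(c[1]-c[0]),m,np.degrees(np.arctan2(*(c[0]-c[1])[[1,0]])))
s=sense();y=s["tcp_rot"][2];d=m-s["eef_pos"]
print("tool shift",d[0]*np.cos(y)+d[1]*np.sin(y),d[0]*np.sin(y)-d[1]*np.cos(y),np.degrees(y))
```

```text
[[ 558.88323122 -229.65638653  100.        ]
 [ 574.82049166 -323.20906637  100.        ]] 94.90047511194183 [ 566.85186144 -276.43272645  100.        ] 99.66786859238135
tool shift 4.142291106306484 3.9010050718233176 99.82343115218451
```

Call:
play_rows(
  moves=[
    [[0.002, 0.0035, 0.028], [0, 0, 0], 100],
    [[0, 0, 0.028], [0, 0, 0], 100],
    [[0, 0, 0.028], [0, 0, 0], 100],
    [[0, 0, 0.028], [0, 0, 0], 100],
    [[0, 0, 0.02], [0, 0, 0], 100],
    [[0, 0, 0.009], [0, 0, 0], 100],
    [[0, 0, 0], [0, 0, 0], 100],
    [[0, 0, 0], [0, 0, 0], 30],
    [[0, 0, 0], [0, 0, 0], 0],
    [[0, 0, 0], [0, 0, 0], 0],
    [[0, 0, 0], [0, 0, 0], 0],
    [[0, 0, 0], [0, 0, 0], 0],
    [[0, 0, 0], [0, 0, 0], 0],
    [[0, 0, 0], [0, 0, 0], 0],
  ],
  squeeze=60,
)

```text
clock: 4.85
eef_pos: [567.6, -279.2, 62.6]
tcp_rot: [3.141, 0.0, 1.743]
contact_force: [-1.2, 0.6, 5.3]
opening: 0.065
```

Run:
```python
from h import *
s=sense();print(s["clock"],s["eef_pos"],s["tcp_rot"],s["contact_force"],s["opening"])
```

```text
4.85 [ 567.63470855 -279.18001804   62.55936645] [3.14114214e+00 3.57938277e-04 1.74271115e+00] [-1.16599902  0.64428921  5.28272723] 0.06500825237134639
```

Call:
play_rows(
  moves=[
    [[0, 0, -0.012], [0, 0, 0], 0],
    [[0, 0, -0.03], [0, 0, 0], 0],
    [[0, 0, -0.03], [0, 0, 0], 0],
    [[0, 0, -0.03], [0, 0, 0], 0],
    [[0, 0, -0.03], [0, 0, 0], 0],
    [[0, 0, -0.03], [0, 0, 0.128], 0],
    [[0, 0, 0], [0, 0, 0.128], 0],
    [[0, 0, 0], [0, 0, 0.128], 0],
    [[0.0328, -0.014, 0], [0, 0, 0], 0],
    [[0.0328, -0.014, 0], [0, 0, 0], 0],
    [[0.0328, -0.014, 0], [0, 0, 0], 0],
    [[0.0328, -0.014, 0], [0, 0, 0], 0],
    [[0.0328, -0.014, 0], [0, 0, 0], 0],
    [[0.0328, -0.014, 0], [0, 0, 0], 0],
    [[0.0328, -0.014, 0], [0, 0, 0], 0],
    [[0.0328, -0.014, 0], [0, 0, 0], 0],
    [[0.0328, -0.014, 0], [0, 0, 0], 0],
    [[0.0328, -0.014, 0], [0, 0, 0], 0],
  ],
)

```text
clock: 6.65
eef_pos: [498.9, 72.4, 224.6]
tcp_rot: [3.141, -0.0, 1.359]
contact_force: [0.8, 0.5, -0.6]
opening: 0.07
```

Call:
play_rows(
  moves=[
    [[0, 0, 0], [0, 0, 0], 0],
    [[0, 0, 0], [0, 0, 0], 0],
    [[0, 0, 0], [0, 0, 0], 0],
  ],
)

```text
clock: 6.95
eef_pos: [499.7, 70.5, 224.3]
tcp_rot: [3.141, 0.0, 1.359]
contact_force: [-0.0, -0.4, -1.6]
opening: 0.067
```

Run:
```python
from h import *
s=sense();print(s["clock"],s["eef_pos"],s["tcp_rot"],s["contact_force"],s["opening"])
F={}
for n in("wrist","scene"):
    f=grab_frame(n);np.savez(n+"2.npz",**{k:np.array(f[k]) for k in f});F[n]=f["pixels"][:,:,::-1]
c=np.zeros((600,800,3),np.uint8)
w=cv2.resize(F["wrist"][0:480,100:540],None,fx=.9,fy=1.2)
c[:480,:400]=cv2.resize(F["wrist"],(400,300))[0:300].repeat(1,0) if 0 else 0
cv2.imwrite("pics/w2.png",np.clip(F["wrist"]*1.5,0,255))
q=cv2.resize(F["scene"][90:300,300:500],None,fx=2.8,fy=2.8,interpolation=cv2.INTER_CUBIC)
cv2.imwrite("pics/s2.png",np.clip(q*1.5,0,255))
```

```text
6.95 [499.65748707  70.49799961 224.29600815] [3.14134057e+00 3.10792679e-04 1.35866147e+00] [-0.01777762 -0.39607779 -1.55985089] 0.06656621947971925[ WARN:0@0.780] global loadsave.cpp:1063 imwrite_ Unsupported depth image for selected encoder is fallbacked to CV_8U.
```

View pics/w2.png

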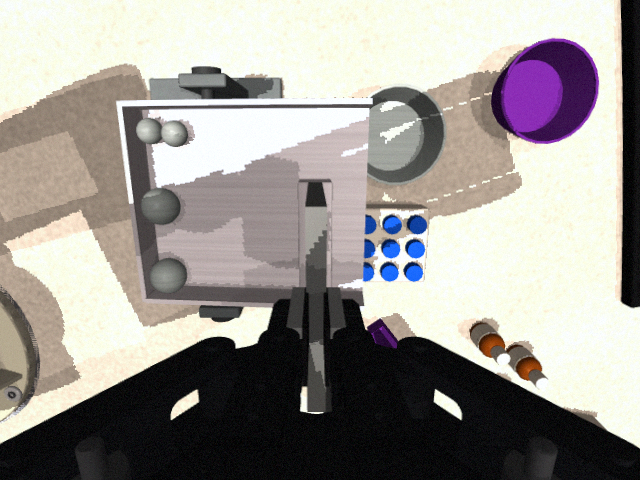

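View pics/s2.png

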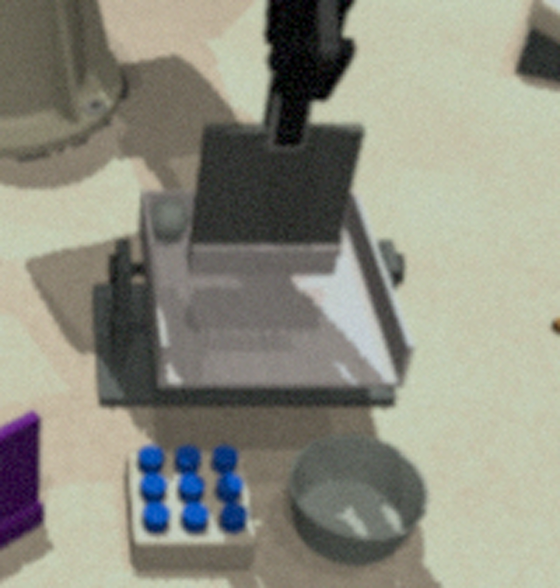

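Both pictures show the card held square and upright over the pan. In the wrist view the mouth edge runs from (369,107) to (363,297), and the card's foot end facing the dish is at (300-331,181). The small balls are at (150,130) and (174,133).

Run:
```python
from h import *
f=dict(np.load("wrist2.npz"))
m=ray(f,[(370,107),(363.5,297)],99);d=m[0]-m[1]
print("mouth",m,np.linalg.norm(d),"pan yaw",np.degrees(np.arctan2(-d[0],d[1])),m.mean(0))
r=ray(f,[(118,102),(372,98),(147,301),(363,305)],[118,129,118,129]);print("rims",r,np.degrees(np.arctan2(*(r[1]-r[0])[[1,0]])),np.degrees(np.arctan2(*(r[3]-r[2])[[1,0]])))
print("foot end",ray(f,[(300,181),(331,181)],181.7))
b=ray(f,[(150,130),(174,133),(160,206),(168,275)],[94,95,99,99]);print("balls",b)
e=m.mean(0)[:2]
for yaw in(-11.5,-12.2,-13):
    a=np.radians(yaw);X=np.array([np.cos(a),np.sin(a)]);Y=np.array([-X[1],X[0]])
    pm=e-40*X; print(yaw,"pan_mouth",pm,"target",pm-16*Y,"balls in pan",[(np.round((q[:2]-pm)@X,1),np.round((q[:2]-pm)@Y,1)) for q in b])
    print("rim y",[round((q[:2]-pm)@Y,1) for q in r],"foot",[np.round(((q[:2]-pm)@X,(q[:2]-pm)@Y),1) for q in ray(f,[(300,181),(331,181)],181.7)])
```

```text
mouth [[5.59509526e+02 1.52622911e+02 9.90000000e+01]
 [5.26846630e+02 1.25759651e-01 9.90000000e+01]] 155.95591072092824 pan yaw -12.089345328863757 [543.17807797  76.37433554  99.        ]
rims [[381.93111649 193.86327165 118.        ]
 [557.26243376 156.55223254 129.        ]
 [351.63296641  42.8017435  118.        ]
 [523.96930224   7.448301   129.        ]] -12.013511586381224 -11.592940868343558
foot end [[500.48979014 117.33416263 181.7       ]
 [517.87041407 113.5674217  181.7       ]]
balls [[388.32591648 173.19049169  94.        ]
 [406.61329648 166.71730071  95.        ]
 [379.14315593 114.11630372  99.        ]
 [366.56025831  55.58424311  99.        ]]
-11.5 pan_mouth [503.98108979  84.34905292] target [500.79120284  68.67025764] balls in pan [(np.float64(-131.0), np.float64(64.0)), (np.float64(-111.8), np.float64(61.3)), (np.float64(-128.3), np.float64(4.3)), (np.float64(-128.9), np.float64(-55.6))]
rim y [np.float64(83.0), np.float64(81.4), np.float64(-71.1), np.float64(-71.4)] foot [array([-10. ,  31.6]), array([ 7.8, 31.4])]
-12.2 pan_mouth [504.0814422  84.8273274] target [500.70024546  69.18867309] balls in pan [(np.float64(-131.8), np.float64(61.9)), (np.float64(-112.6), np.float64(59.4)), (np.float64(-128.3), np.float64(2.2)), (np.float64(-128.2), np.float64(-57.6))]
rim y [np.float64(80.8), np.float64(81.3), np.float64(-73.3), np.float64(-71.4)] foot [array([-10.4,  31. ]), array([ 7.4, 31. ])]
-13 pan_mouth [504.20327538  85.37237771] target [500.60405851  69.78245668] balls in pan [(np.float64(-132.7), np.float64(59.5)), (np.float64(-113.4), np.float64(57.3)), (np.float64(-128.3), np.float64(-0.1)), (np.float64(-127.4), np.float64(-60.0))]
rim y [np.float64(78.2), np.float64(81.3), np.float64(-75.8), np.float64(-71.5)] foot [array([-10.8,  30.3]), array([ 7. , 30.5])]
```

Call:
play_rows(
  moves=[
    [[0, -0.009, 0], [-0.07, 0, 0], 0],
    [[0, 0, 0.015], [0, 0, 0], 0],
    [[0, 0, 0.015], [0, 0, 0], 0],
    [[0, 0, 0.015], [0, 0, 0], 0],
    [[0, 0, 0.009], [0, 0, 0], 0],
    [[0, 0, 0], [0, 0, 0], 0],
    [[0, 0, 0], [0, 0, 0], 0],
  ],
)

```text
clock: 7.75
eef_pos: [494.7, 71.9, 170.5]
tcp_rot: [3.072, 0.0, 1.358]
contact_force: [0.4, 0.3, -1.8]
opening: 0.064
```

Call:
play_rows(
  moves=[
    [[0, 0, 0.003], [0, 0, 0], 0],
    [[0, 0, 0.003], [0, 0, 0], 0],
    [[0, 0, 0], [0, 0, 0], 0],
    [[0, 0, 0], [0, 0, 0], 0],
  ],
)

```text
clock: 8.15
eef_pos: [494.9, 72.2, 164.3]
tcp_rot: [3.072, 0.0, 1.359]
contact_force: [-0.2, -1.0, -0.6]
opening: 0.069
```

Call:
play_rows(
  moves=[
    [[0, 0, 0.002], [0, 0, 0], 0],
    [[0, 0, 0.002], [0, 0, 0], 0],
    [[0, 0, 0], [0, 0, 0], 0],
    [[0, 0, 0], [0, 0, 0], 0],
  ],
)

```text
clock: 8.55
eef_pos: [495.1, 72.1, 160.2]
tcp_rot: [3.072, 0.0, 1.359]
contact_force: [0.3, 0.3, -2.3]
opening: 0.065
```

Run:
```python
from h import *
s=sense();print(s["clock"],s["eef_pos"],s["tcp_rot"],s["contact_force"],s["opening"])
F=[]
for n in("wrist","scene"):
    f=grab_frame(n);np.savez(n+"3.npz",**{k:np.array(f[k]) for k in f});F.append(f["pixels"][:,:,::-1])
w=cv2.resize(F[0][60:340,90:450],None,fx=1.25,fy=1.25)
q=cv2.resize(F[1][120:250,320:460],None,fx=2.5,fy=2.5,interpolation=cv2.INTER_CUBIC)
c=np.zeros((360,800,3));c[:350,:450]=w;c[:325,450:800]=q
cv2.imwrite("pics/ws3.png",np.clip(c*1.5,0,255).astype(np.uint8))
```

```text
8.55 [495.08850897  72.08017747 160.16098191] [3.07175908e+00 7.51679810e-05 1.35885459e+00] [ 0.32796597  0.32638434 -2.26789319] 0.06478387052230786
```

View pics/ws3.png

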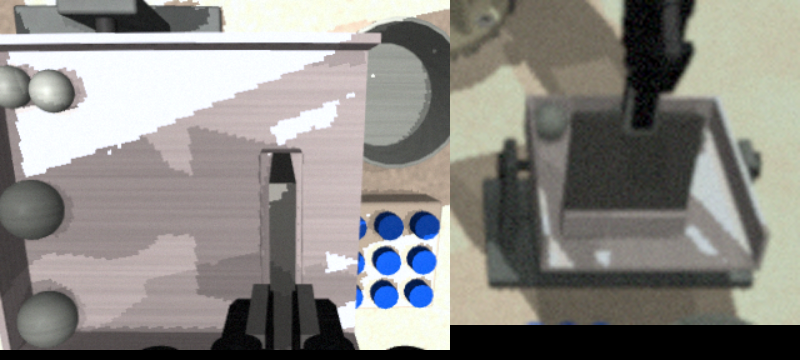

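The card is square to the mouth edge. In the crop it stands about 30 mm in from the edge (302 to 362 px) and leaves a gap of about 46 mm at the dish end (50 to 150 px), as intended. Next I'll lower it onto the floor.

Call:
play_rows(
  moves=[
    [[0, 0, 0.002], [0, 0, 0], 0],
    [[0, 0, 0], [0, 0, 0], 0],
    [[0, 0, 0], [0, 0, 0], 0],
  ],
)

```text
clock: 8.95
eef_pos: [495.4, 72.1, 158.3]
tcp_rot: [3.071, -0.0, 1.359]
contact_force: [0.4, 1.0, 0.3]
opening: 0.071
```

Call:
play_rows(
  moves=[
    [[0, 0, 0.002], [0, 0, 0], 0],
    [[0, 0, 0], [0, 0, 0], 0],
    [[0, 0, 0], [0, 0, 0], 0],
  ],
)

```text
clock: 9.25
eef_pos: [495.8, 72.0, 156.6]
tcp_rot: [3.071, -0.0, 1.359]
contact_force: [0.1, -0.3, 4.9]
opening: 0.067
```

Call:
play_rows(
  moves=[
    [[0, 0, 0.002], [0, 0, 0], 0],
    [[0, 0, 0], [0, 0, 0], 0],
    [[0, 0, 0], [0, 0, 0], 0],
  ],
)

```text
clock: 9.55
eef_pos: [495.8, 72.0, 154.4]
tcp_rot: [3.071, -0.0, 1.359]
contact_force: [-0.7, 0.8, 4.3]
opening: 0.071
```

Call:
play_rows(
  moves=[
    [[0, 0.002, 0.0032], [0.04, 0, 0], 0],
    [[0, 0.0021, 0.0032], [0.04, 0, 0], 0],
    [[0, 0.0022, 0.0031], [0.04, 0, 0], 0],
    [[0, 0.0023, 0.003], [0.04, 0, 0], 0],
    [[0, 0.0025, 0.0029], [0.04, 0, 0], 0],
    [[0, 0.0026, 0.0028], [0.04, 0, 0], 0],
    [[0, 0.0027, 0.0027], [0.04, 0, 0], 0],
    [[0, 0, 0], [0, 0, 0], 0],
    [[0, 0, 0], [0, 0, 0], 0],
    [[0, 0, 0], [0, 0, 0], 0],
  ],
)

```text
clock: 10.55
eef_pos: [510.8, 68.7, 132.7]
tcp_rot: [-2.933, -0.0, 1.359]
contact_force: [3.0, -0.3, 2.9]
opening: 0.065
```

Run:
```python
from h import *
s=sense();print(s["clock"],s["eef_pos"],s["tcp_rot"],s["contact_force"],s["opening"])
F=[]
for n in("wrist","scene"):
    f=grab_frame(n);np.savez(n+"4.npz",**{k:np.array(f[k]) for k in f});F.append(f["pixels"][:,:,::-1])
w=cv2.resize(F[0][60:340,90:450],None,fx=1.25,fy=1.25)
q=cv2.resize(F[1][120:300,320:460],None,fx=2.5,fy=2.5,interpolation=cv2.INTER_CUBIC)
c=np.zeros((450,800,3));c[:350,:450]=w;c[:,450:800]=q
cv2.imwrite("pics/ws4.png",np.clip(c*1.5,0,255).astype(np.uint8))
```

```text
10.55 [510.77655148  68.70702163 132.66471511] [-2.93342160e+00 -1.92498060e-05  1.35903591e+00] [ 3.01756275 -0.26417237  2.93827549] 0.06525677679373457
```

View pics/ws4.png

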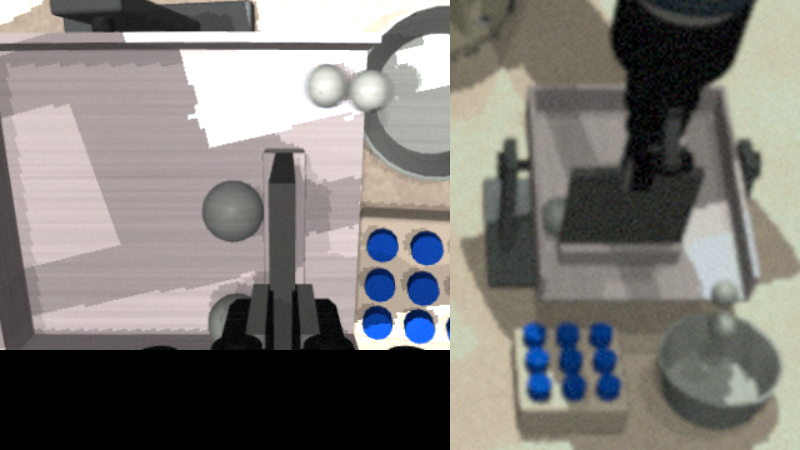

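The large balls rest against the card at crop (232,210) and (235,320). The small ones are going out over the edge into the dish. I'll hold here.

Call:
play_rows(
  moves=[
    [[0, 0, 0], [0, 0, 0], 0],
    [[0, 0, 0], [0, 0, 0], 0],
    [[0, 0, 0], [0, 0, 0], 0],
    [[0, 0, 0], [0, 0, 0], 0],
    [[0, 0, 0], [0, 0, 0], 0],
    [[0, 0, 0], [0, 0, 0], 0],
    [[0, 0, 0], [0, 0, 0], 0],
    [[0, 0, 0], [0, 0, 0], 0],
    [[0, 0, 0], [0, 0, 0], 0],
    [[0, 0, 0], [0, 0, 0], 0],
  ],
)

```text
clock: 11.65
eef_pos: [510.6, 68.8, 132.5]
tcp_rot: [-2.932, -0.0, 1.359]
contact_force: [4.2, -1.3, 3.7]
opening: 0.069
```

Run:
```python
from h import *
s=sense();print(s["clock"],s["eef_pos"],s["tcp_rot"],s["contact_force"],s["opening"])
F=[]
for n in("wrist","scene"):
    f=grab_frame(n);F.append(f["pixels"][:,:,::-1])
w=cv2.resize(F[0][60:340,120:480],None,fx=1.25,fy=1.25)
q=cv2.resize(F[1][120:300,320:460],None,fx=2.5,fy=2.5,interpolation=cv2.INTER_CUBIC)
c=np.zeros((450,800,3));c[:350,:450]=w;c[:,450:800]=q
cv2.imwrite("pics/ws5.png",np.clip(c*1.5,0,255).astype(np.uint8))
```

```text
11.65 [510.58506733  68.75530485 132.46291496] [-2.93156395e+00 -6.60686550e-06  1.35884262e+00] [ 4.24661723 -1.31322832  3.66236605] 0.06910275323028711
```

View pics/ws5.png

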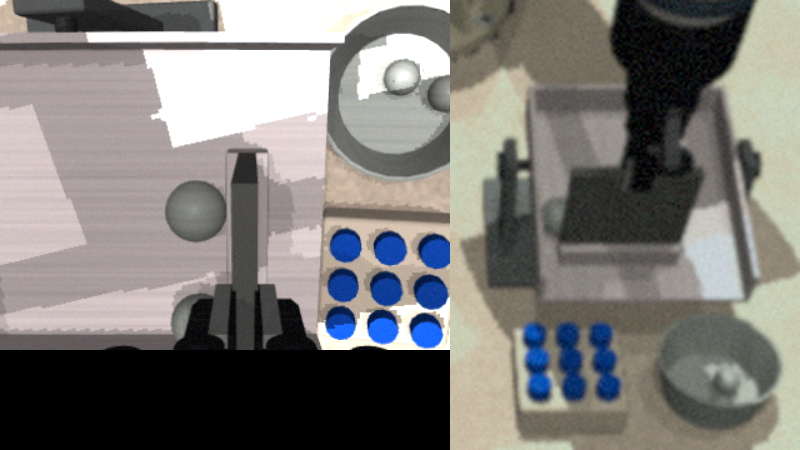

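Both small balls are in the dish at (402,77) and (440,93). Now I'll ease the pan back, keeping the card in place until the large balls have rolled to the back.

Call:
play_rows(
  moves=[
    [[0, -0.0028, -0.0026], [-0.04, 0, 0], 0],
    [[0, -0.0027, -0.0027], [-0.04, 0, 0], 0],
    [[0, -0.0026, -0.0028], [-0.04, 0, 0], 0],
    [[0, -0.0025, -0.0029], [-0.04, 0, 0], 0],
    [[0, -0.0023, -0.003], [-0.04, 0, 0], 0],
    [[0, -0.0022, -0.0031], [-0.04, 0, 0], 0],
    [[0, -0.0021, -0.0032], [-0.04, 0, 0], 0],
    [[0, 0, -0.0025], [0, 0, 0], 0],
    [[0, 0, 0], [0, 0, 0], 0],
    [[0, 0, 0], [0, 0, 0], 0],
    [[0, 0, 0], [0, 0, 0], 0],
    [[0, 0, 0], [0, 0, 0], 0],
    [[0, 0, 0], [0, 0, 0], 0],
    [[0, 0, 0], [0, 0, 0], 0],
    [[0, 0, 0], [0, 0, 0], 0],
    [[0, 0, 0], [0, 0, 0], 0],
    [[0, 0, 0], [0, 0, 0], 0],
    [[0, 0, 0], [0, 0, 0], 0],
    [[0, 0, 0], [0, 0, 0], 0],
    [[0, 0, 0], [0, 0, 0], 0],
  ],
)

```text
clock: 13.75
eef_pos: [495.4, 72.0, 156.9]
tcp_rot: [3.071, 0.0, 1.359]
contact_force: [-0.2, -2.5, 3.9]
opening: 0.067
```

Run:
```python
from h import *
s=sense();print(s["clock"],s["eef_pos"],s["tcp_rot"],s["contact_force"],s["opening"])
F=[]
for n in("wrist","scene"):
    f=grab_frame(n);F.append(f["pixels"][:,:,::-1])
w=cv2.resize(F[0][60:340,90:450],None,fx=1.25,fy=1.25)
q=cv2.resize(F[1][120:300,320:460],None,fx=2.5,fy=2.5,interpolation=cv2.INTER_CUBIC)
c=np.zeros((450,800,3));c[:350,:450]=w;c[:,450:800]=q
cv2.imwrite("pics/ws6.png",np.clip(c*1.5,0,255).astype(np.uint8))
```

```text
13.75 [495.42548904  71.97105095 156.89508   ] [3.07149346e+00 6.64086959e-05 1.35884305e+00] [-0.24794327 -2.45508307  3.92133127] 0.06681297790252332
```

View pics/ws6.png

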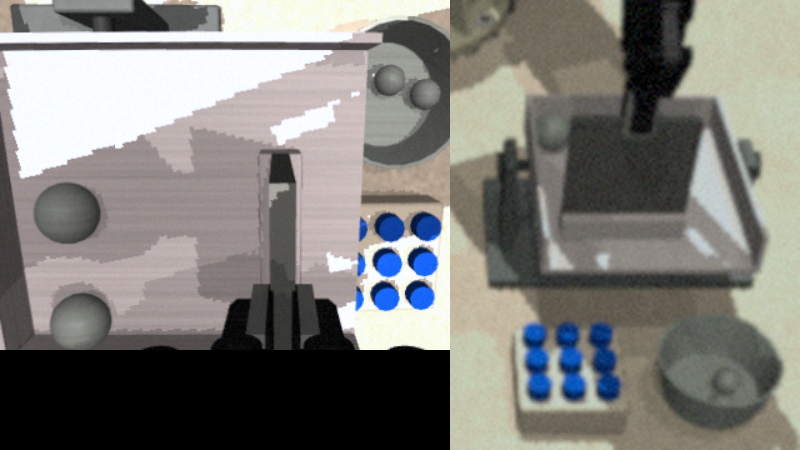

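The large balls are at the back, at crop (67,212) and (80,322), and both small balls are in the dish. I'll lift the card and carry it back to where it stood.

Call:
play_rows(
  moves=[
    [[0, 0, -0.003], [0, 0, 0], 0],
    [[0, 0, -0.006], [0, 0, 0], 0],
    [[0, 0, -0.01], [0, 0, 0], 0],
    [[0, 0, -0.015], [0, 0, 0], 0],
    [[0, 0, -0.015], [0, 0, 0], 0],
    [[0, 0, -0.02], [0, 0, 0], 0],
    [[0, 0.009, 0], [0.07, 0, 0], 0],
    [[0, 0, 0], [0, 0, 0], 0],
    [[-0.0328, 0.014, 0], [0, 0, 0], 0],
    [[-0.0328, 0.014, 0], [0, 0, 0], 0],
    [[-0.0328, 0.014, 0], [0, 0, 0], 0],
    [[-0.0328, 0.014, 0], [0, 0, 0], 0],
    [[-0.0328, 0.014, 0], [0, 0, 0], 0],
    [[-0.0328, 0.014, 0], [0, 0, 0], 0],
    [[-0.0328, 0.014, 0], [0, 0, 0], 0],
    [[-0.0328, 0.014, 0], [0, 0, 0], 0],
    [[-0.0328, 0.014, 0], [0, 0, 0], 0],
    [[-0.0328, 0.014, 0], [0, 0, 0], 0],
  ],
)

```text
clock: 15.65
eef_pos: [567.0, -280.0, 226.1]
tcp_rot: [3.141, 0.0, 1.358]
contact_force: [0.9, 0.2, -1.6]
opening: 0.071
```

Call:
play_rows(
  moves=[
    [[0, 0, 0], [0, 0, -0.128], 0],
    [[0, 0, 0], [0, 0, -0.128], 0],
    [[0, 0, 0], [0, 0, -0.128], 0],
    [[0, 0, 0.03], [0, 0, 0], 0],
    [[0, 0, 0.03], [0, 0, 0], 0],
    [[0, 0, 0.03], [0, 0, 0], 0],
    [[0, 0, 0.03], [0, 0, 0], 0],
    [[0, 0, 0.02], [0, 0, 0], 0],
    [[0, 0, 0.012], [0, 0, 0], 0],
    [[0, 0, 0], [0, 0, 0], 0],
    [[0, 0, 0], [0, 0, 0], 0],
    [[0, 0, 0], [0, 0, 0], 0],
  ],
)

```text
clock: 16.85
eef_pos: [568.2, -279.4, 75.7]
tcp_rot: [3.14, 0.001, 1.743]
contact_force: [-0.0, 0.2, -1.0]
opening: 0.066
```

Call:
play_rows(
  moves=[
    [[0, 0, 0.005], [0, 0, 0], 0],
    [[0, 0, 0.004], [0, 0, 0], 0],
    [[0, 0, 0.002], [0, 0, 0], 0],
    [[0, 0, 0.0015], [0, 0, 0], 0],
    [[0, 0, 0], [0, 0, 0], 0],
    [[0, 0, 0], [0, 0, 0], 0],
  ],
)

```text
clock: 17.45
eef_pos: [567.7, -278.9, 62.6]
tcp_rot: [3.141, 0.0, 1.743]
contact_force: [-1.6, 2.4, 7.5]
opening: 0.069
```

Contact was made at the original height, 62.6 mm. I'll release the card, retreat and look.

Call:
play_rows(
  moves=[
    [[0, 0, 0], [0, 0, 0], 15],
    [[0, 0, 0], [0, 0, 0], 30],
    [[0, 0, 0], [0, 0, 0], 60],
    [[0, 0, 0], [0, 0, 0], 80],
    [[0, 0, 0], [0, 0, 0], 80],
    [[0, 0, 0], [0, 0, 0], 80],
    [[0, 0, -0.01], [0, 0, 0], 80],
    [[0, 0, -0.03], [0, 0, 0], 80],
    [[0, 0, -0.03], [0, 0, 0], 80],
    [[0, 0, -0.04], [0, 0, 0], 80],
    [[0, 0, -0.04], [0, 0, 0], 80],
    [[-0.03, 0, -0.03], [0, 0, 0], 80],
    [[-0.03, 0, 0], [0, 0, 0], 80],
    [[0, 0, 0], [0, 0, 0], 80],
    [[0, 0, 0], [0, 0, 0], 80],
    [[0, 0, 0], [0, 0, 0], 80],
  ],
)

```text
clock: 19.05
eef_pos: [577.1, -337.2, 241.4]
tcp_rot: [-3.141, -0.001, 1.743]
contact_force: [-0.1, 0.0, -0.1]
opening: 0.801
```

Run:
```python
from h import *
s=sense();print(s["clock"],s["eef_pos"],s["tcp_rot"],s["contact_force"],s["opening"])
f=grab_frame("scene");a=f["pixels"][:,:,::-1]
q=cv2.resize(a[110:350,90:480],None,fx=2,fy=2,interpolation=cv2.INTER_CUBIC)
cv2.imwrite("pics/s7.png",np.clip(q*1.5,0,255).astype(np.uint8))
```

```text
19.05 [ 577.06577335 -337.23468516  241.38644732] [-3.14072428e+00 -1.06733803e-03  1.74292283e+00] [-0.12823721  0.04604533 -0.11484797] 0.800529179489663
```

View pics/s7.png

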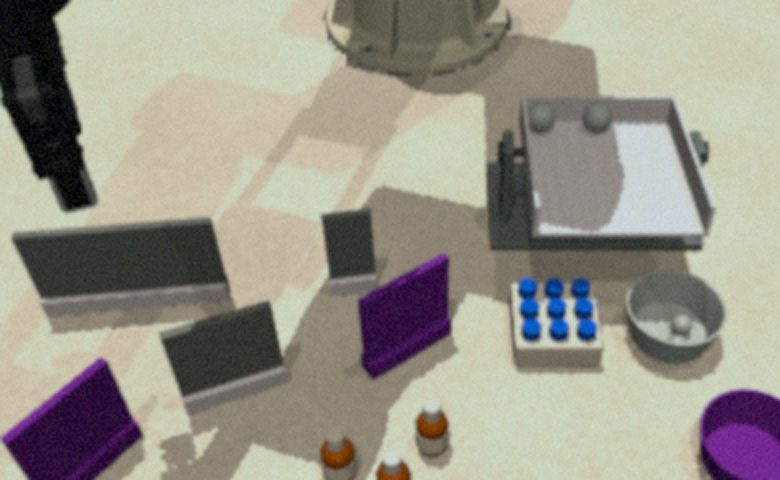

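The card stands upright at (225,355). The pan has sprung back, with both large balls at its back wall at (540,115) and (597,115). One small ball shows in the dish at (682,323). The rim hides the other from this side, but the wrist view showed both there.

```bash
python3 -c "
from rig import *
print(sign_off())"
```

```text
the job is handed in; nothing more can be done
None
```

The job is done and handed in at about 19 s on the robot's clock.

I gripped the grey 90 mm card and stood it square across the pan's mouth, leaving a gap of about 46 mm at the dish end. I then pressed and tilted it with the pan to about 0.28 rad (worked out from the moves, not measured). I held it there until both small balls had rolled into the dish. After that I eased the pan back, let the large balls roll to the back wall, and returned the card to where it had stood.

**Last checks:**
- **Card:** the last picture shows it standing upright on the bench, with the gripper clear of it and the measured force near zero.
- **Pan:** it has sprung back, with both large balls at the back wall and no balls on the bench.
- **Dish:** the last picture shows only one small ball, because the rim hides part of the dish from that camera. An earlier close view from the wrist camera, after the pan came back up, showed both in the dish.

No check failed. My position measurements of the pan disagreed by 3–5 mm, so I used a compromise between them, and a close look before pressing confirmed the placement.

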